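Unpack the chopping boards into their stand

ROBOT

A 6-joint arm with a two-finger parallel gripper is mounted at the origin on the work surface. World frame = base frame: x ahead of the robot, y to its left, z up, the work surface at z = 0. Lengths are in m, angles in rad, forces in N, time in s.
With the tool pointing down it reaches from about 0.25 to 0.725 m from the base axis. Payload 4 kg.
Tool frame: the origin (TCP) lies on the centre line of the jaws, within the pads' length; the fingertips stand 8 mm ahead of it and the grasp point (between the pads) lies 11 mm behind it (tips_ahead is the distance from the TCP to the fingertips, in m); z points along the fingers, y is the line along which they close (so a half turn about z gives the same grasp; the last joint's range is limited). The gripper opens to 85 mm and grips with 20 to 120 N. Pads are 22 mm wide; open, the fingers measure 114 mm over their backs; the gripper's body (76 mm by 85 mm) begins 54 mm behind the grasp point. The pads swing forward as they close: fully open they stand 13 mm farther back than shut.
Start: joints at [-1.221, 0.241, 0.005, 1.335, 0, 1.571], TCP at [0.171, -0.47, 0.239] pointing down, gripper open.
Joint ranges: [-2.72, 2.72], [-1.05, 1.87], [-1.09, 1.28], [-1.99, 2.15], [-1.42, 1.44], [-3.14, 3.14]. Speed limits (rad/s): [2.79, 2.79, 3.14, 3.14, 3.14, 3.14].

INTERFACE

Orientations are given as a rotation vector (axis times angle).
In Python, from cell import * gives the robot as it stands.
- The arm moves only by the tool servo_tool, never from a script. Its argument "plan" is one flat list of numbers, 5 for each row, row after row: the shift along the tool's x, y, z in cm, then the turn about the tool's z in degrees, then the closure, from 0 (fully open) to 1 (shut). A call has 1 to 8 rows; each row is the pose to reach, as a shift and turn from the pose commanded when the call began, along the tool's axes at that moment; what a row does not reach only later rows make up. A row lasts 1/8 s, in which the tool goes at most 62.5 mm and 10.7 degrees, less where a joint would pass 70% of its speed; a pose out of reach is approached as far as the arm can. A call with a gripper value outside its range is refused whole. The fingers move at their own pace and stop on an object; the grip force is fixed at half the most. Time passes only in rows, so rows that repeat a pose let the fingers close. It gives the time, the measured TCP pose, the force, the opening and the grip force at its end, in the units of the state.
- get_obs(): the state, without advancing time (a new reading comes with each control period).
- camera(name): name is "side" or "top"; returns (picture, depth): 420x560x3 uint8, blue, green, red; 420x560 float32, m along the optical axis (not along the pixel's ray), 0 where there is no reading.
- camera_model(name): a dict with "mtx" (3x3 intrinsics, pixels), "R" (3x3) and "t" (3): a world point X has camera coordinates R X + t. Camera axes: x right, y down, z forward; pixel columns grow to the right and rows downward; lengths in m; the calibration is good to about 2 mm. A picture is of the moment at which its call begins. camera_model takes no time and is no camera call.
- job_done(): hands the job in; it is judged then, once.
The state is a dict: "clock": time; "joints": joint angles; "dq": joint speeds; "tau": joint torques, N m; "eef_pos": TCP position; "tcp_rot": TCP orientation; "contact_force": force on the tool from outside, world axes, zero at the start; "ft_torque": the same for the moment, N m; "width": opening from 0.0 (shut) to 1.0 (fully open); "gripper_force": force on a finger pad.
Only numpy, scipy, OpenCV 4.12 (cv2) and the standard library are available. Lean on these libraries where they do the work, as an engineer would, in place of code of your own. Each camera call takes 0.05 s, during which the arm holds its last target. There are 200 camera calls.

TASK

Fold all four flaps of the carton outwards, well past upright, then unpack every chopping board that is in it and slide each one on edge, fully home, into the slot of the wooden stand that carries its own colour. Some may be packed the other way round: in the stand every white tab must be up and at the end with the colour tiles. Leave the carton open, and leave the other things on the counter where they are.

Things in the scene. Friction and masses are not known exactly. Their poses are not given: they have to be found in the camera images.
- carton: Cardboard carton fixed on the counter, 222 (x) x 250 (y) x 130 mm high, 4 mm walls and floor. Origin: centre of its underside; x runs along the boards inside. Boards stand on edge in grey combs (60 mm high, 30 mm deep at either end) at y = -88, -44, 0, 44, 88 mm in any order, lower edge 4 mm above the counter.
- flap_left (a joint): Carton flap on the carton's own +y side, 222 mm wide, yellow tape along its edge; 4 mm card, 115 mm from hinge to free edge. Hinged along the top of that outer wall, 130 mm above the counter. rad: 0 = closed, level over the contents; 1.57 = upright; 2.5 = leaning outwards, its stop. Stiff crease: it stays where left and moves with about 0.5 N at the edge.
- flap_right (a joint): Carton flap on the carton's own -y side, 222 mm wide, yellow tape along its edge; 4 mm card, 115 mm from hinge to free edge. Hinged along the top of that outer wall, 130 mm above the counter. rad: 0 = closed, level over the contents; 1.57 = upright; 2.5 = leaning outwards, its stop. Stiff crease: it stays where left and moves with about 0.5 N at the edge.
- flap_far (a joint): Carton flap on the carton's own +x side, dust flap 226 mm wide, 190 mm at its edge; 4 mm card, 80 mm from hinge to free edge. Hinged along the top of that outer wall, 130 mm above the counter. rad: 0 = closed, level over the contents; 1.57 = upright; 2.5 = leaning outwards, its stop. Stiff crease: it stays where left and moves with about 0.5 N at the edge.
- flap_near (a joint): Carton flap on the carton's own -x side, dust flap 226 mm wide, 190 mm at its edge; 4 mm card, 80 mm from hinge to free edge. Hinged along the top of that outer wall, 130 mm above the counter. rad: 0 = closed, level over the contents; 1.57 = upright; 2.5 = leaning outwards, its stop. Stiff crease: it stays where left and moves with about 0.5 N at the edge.
- board_red: Loose red plastic chopping board, 190 long (its x) x 10 thick (y) x 110 mm high (z) on its long edge, 0.2 kg. Origin: middle of its lower long edge. White index tab, 45 mm long, 12 mm above the upper edge at the +x end (x = 45 to 90 mm). Pinch it across its 10 mm at the middle of the upper edge. None if absent.
- board_blue: Loose blue plastic chopping board, 190 long (its x) x 10 thick (y) x 110 mm high (z) on its long edge, 0.2 kg. Origin: middle of its lower long edge. White index tab, 45 mm long, 12 mm above the upper edge at the +x end (x = 45 to 90 mm). Pinch it across its 10 mm at the middle of the upper edge. None if absent.
- board_green: Loose green plastic chopping board, 190 long (its x) x 10 thick (y) x 110 mm high (z) on its long edge, 0.2 kg. Origin: middle of its lower long edge. White index tab, 45 mm long, 12 mm above the upper edge at the +x end (x = 45 to 90 mm). Pinch it across its 10 mm at the middle of the upper edge. None if absent.
- board_yellow: Loose yellow plastic chopping board, 190 long (its x) x 10 thick (y) x 110 mm high (z) on its long edge, 0.2 kg. Origin: middle of its lower long edge. White index tab, 45 mm long, 12 mm above the upper edge at the +x end (x = 45 to 90 mm). Pinch it across its 10 mm at the middle of the upper edge. None if absent.
- board_black: Loose black plastic chopping board, 190 long (its x) x 10 thick (y) x 110 mm high (z) on its long edge, 0.2 kg. Origin: middle of its lower long edge. White index tab, 45 mm long, 12 mm above the upper edge at the +x end (x = 45 to 90 mm). Pinch it across its 10 mm at the middle of the upper edge. None if absent.
- stand: Loose wooden stand, 1.1 kg, 56 mm high, x = -109 to 125, y = -108 to 108 mm. Origin: underside, below the middle of the slots. Five slots along x, 44 mm apart: 206 mm long, 15 wide, 46 deep (floor 10 mm above the counter), long mouth edges bevelled 6 mm. The thick +x end carries a coloured tile for each slot on top and outside; the -x end is thin and plain.
- tiled_end (a point): Top of the stand's thick end with the colour tiles, in its middle: stand x = 114, z = 56 mm.
- slot_red (a point): Centre of the floor of the slot with the red tile: stand y = -88 mm, 10 mm above the counter; its axes are the stand's (x along the slot towards the tiled end).
- slot_blue (a point): Centre of the floor of the slot with the blue tile: stand y = -44 mm, 10 mm above the counter; its axes are the stand's (x along the slot towards the tiled end).
- slot_green (a point): Centre of the floor of the slot with the green tile: stand y = 0 mm, 10 mm above the counter; its axes are the stand's (x along the slot towards the tiled end).
- slot_yellow (a point): Centre of the floor of the slot with the yellow tile: stand y = 44 mm, 10 mm above the counter; its axes are the stand's (x along the slot towards the tiled end).
- slot_black (a point): Centre of the floor of the slot with the black tile: stand y = 88 mm, 10 mm above the counter; its axes are the stand's (x along the slot towards the tiled end).
- mug: Blue mug, 80 mm across, 90 mm high, handle at its +y. Bystander; origin at the centre of its underside.
- pepper_mill: Dark wooden pepper mill, 52 mm across, 145 mm high. Bystander; origin at the centre of its underside.
- spice_jar: Spice jar with steel cap, 48 mm across, 85 mm high. Bystander; origin at the centre of its underside.
- dip_bowl: White dip bowl, 64 mm across, 35 mm high. Bystander; origin at the centre of its underside.
- oil_bottle: Green oil bottle, 64 mm across, 200 mm high. Bystander; origin at the centre of its underside.
- tea_tin: Tea tin, 72 mm across, 100 mm high. Bystander; origin at the centre of its underside.
Not all that is in view belongs to the job. Leave any purple look-alike of the board_red alone.

How it is judged:
By the outcome, as a careful person would: the job done as asked, in the order asked, and still so for the second after the job is handed in, with the robot touching nothing.
Of board_red, board_blue, board_green, board_yellow, board_black only 3 to 5 are there at a start; the rules pass over those that are not, and their reading is None.
At some moment in a run one of stand may be knocked a few centimetres aside while the robot is not near it.
It also fails if it takes over 210 s, if anything falls off the work surface, if the arm or the gripper's body presses on something with over 40 N, if the wrist force passes 120 N, or if a joint passes its speed limit or range.

## Working session

There is one attempt and no reset: what is moved stays moved. The work goes in short steps, Python scripts to look and compute and a tool call to move; the robot and the scene stay as the last step left them, time stands still between calls to the robot, and variables do not carry over. Pictures are saved under pics/ and viewed, at most 14 in all, crops included, and the job is handed in when it is done.

Besides the shell and the picture viewer there is one more tool, called after "Call:" by a JSON object that holds its "name" and its "arguments". servo_tool: Moves the arm, as the interface text tells. Its arguments: {"type":"object","properties":{"plan":{"type":"array","items":{"type":"number"}}},"required":["plan"]}

```bash
ls; mkdir -p pics; python3 - <<'E'
from cell import *
import cv2,numpy as np
o=get_obs();print({k:np.round(v,3).tolist() for k,v in o.items()})
for n in("top","side"):
    p,d=camera(n);cv2.imwrite(f"pics/{n}0.png",p);np.savez(f"pics/{n}0.npz",p=p,d=d)
    m=camera_model(n);print(n,{k:np.round(v,4).tolist() for k,v in m.items()})
E
```

```text
pics
{'clock': 0.0, 'joints': [-1.221, 0.241, 0.004, 1.335, -0.0, 1.571], 'dq': [0.0, -0.001, 0.001, -0.001, -0.001, -0.001], 'tau': [0.001, -37.232, 25.241, 0.017, 0.0, -0.0], 'eef_pos': [0.171, -0.469, 0.238], 'tcp_rot': [-3.092, -0.546, 0.001], 'contact_force': [0.185, 0.026, -0.244], 'ft_torque': [-0.016, -0.041, -0.029], 'gripper_force': 0.0, 'width': 1.0}
top {'mtx': [[445.9201, 0.0, 276.0662], [0.0, 445.9201, 218.2254], [0.0, 0.0, 1.0]], 'R': [[0.0177, -0.9998, -0.0019], [-0.9933, -0.0174, -0.114], [0.114, 0.0039, -0.9935]], 't': [0.0387, 0.5502, 1.2468]}
side {'mtx': [[503.4184, 0.0, 278.6772], [0.0, 503.4184, 208.7856], [0.0, 0.0, 1.0]], 'R': [[0.5814, 0.8136, -0.003], [0.7209, -0.5168, -0.4618], [-0.3773, 0.2664, -0.887]], 't': [-0.3453, -0.3385, 1.6252]}
```

View pics/top0.png

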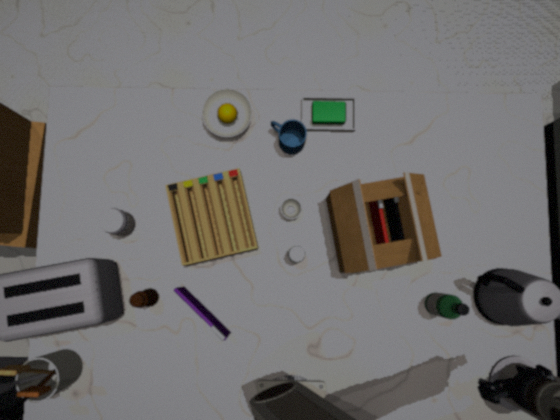

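View pics/side0.png

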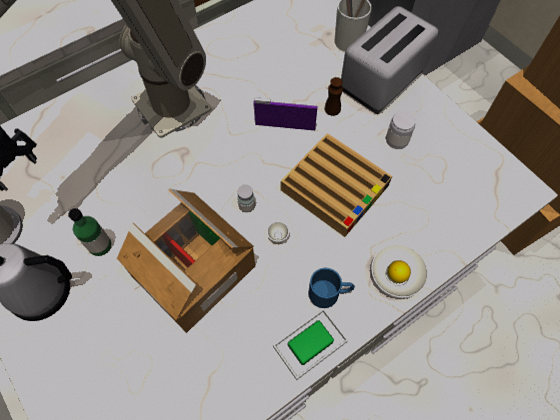

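```bash
cat > h.py <<'E'
import numpy as np,cv2
from cell import *
from scipy.spatial.transform import Rotation as Rn
def M(n):
    m=camera_model(n);return np.array(m["mtx"]),np.array(m["R"]),np.array(m["t"])
def cloud(n,d):
    K,R,t=M(n);v,u=np.indices(d.shape)
    c=np.stack([(u-K[0,2])/K[0,0]*d,(v-K[1,2])/K[1,1]*d,d],-1)
    X=(c-t)@R;X[d==0]=np.nan;return X
def ray(n,uv,z):
    K,R,t=M(n);r=R.T@np.linalg.solve(K,[uv[0],uv[1],1.]);c=-R.T@t;return c+r*(z-c[2])/r[2]
def proj(n,X):
    K,R,t=M(n);c=K@(R@np.asarray(X,float)+t);return c[:2]/c[2]
def snap(tag):
    o={}
    for n in("top","side"):
        p,d=camera(n);np.savez(f"pics/{n}{tag}.npz",p=p,d=d);o[n]=(p,cloud(n,d))
    return o
def load(n,tag):
    f=np.load(f"pics/{n}{tag}.npz");return f["p"],cloud(n,f["d"])
def toolmove(target,yaw=None,obs=None):
    """shift in tool axes (cm) from measured pose; yaw = wanted world angle of the jaw line (mod 180), deg turn about tool z"""
    o=obs or get_obs();R=Rn.from_rotvec(o["tcp_rot"]).as_matrix()
    s=R.T@(np.asarray(target)-o["eef_pos"])*100
    a=np.degrees(np.arctan2(R[1,1],R[0,1]))
    t=None if yaw is None else -((yaw-a+90)%180-90)
    return np.round(s,2),t
E
python3 - <<'E'
from h import *
pt,Xt=load("top",0);ps,Xs=load("side",0)
a=cv2.resize(pt[150:290,310:460],None,fx=2.6,fy=2.6,interpolation=cv2.INTER_CUBIC)
b=cv2.resize(ps[180:335,105:270],None,fx=2.4,fy=2.4,interpolation=cv2.INTER_CUBIC)
h=max(a.shape[0],b.shape[0]);pad=lambda i:cv2.copyMakeBorder(i,0,h-i.shape[0],0,0,0)
im=np.hstack([pad(a),pad(b)]);print(im.shape);cv2.imwrite("pics/z0.png",im)
# heights on top view around carton, grid
for v in range(170,285,8):
    print(v,[int(round(1000*Xt[v,u,2])) if np.isfinite(Xt[v,u,2]) else -1 for u in range(322,450,8)])
E
```

```text
(372, 786, 3)
170 [0, -6, 2, 1, 2, 0, 2, -2, 1, -2, 4, -2, 0, 3, -2, 1]
178 [1, -2, 2, -1, 2, -3, 0, 0, 1, -4, 137, 200, 164, -2, -5, 1]
186 [0, -2, 0, 186, 214, 139, 145, 150, 150, 158, 166, 209, 171, 136, -1, 3]
194 [-5, 108, 156, 183, 206, 229, 175, 178, 183, 185, 188, 214, 178, 143, 0, 1]
202 [-6, 76, 153, 179, 201, 229, 26, 117, 31, 114, 2, 218, 184, 151, 1, -1]
210 [0, 54, 148, 175, 199, 218, 8, 102, 21, 96, 0, 2, 197, 157, 2, 1]
218 [1, 15, 150, 169, 192, 217, -1, 86, 5, 88, 7, 5, 201, 167, -4, -2]
226 [-3, 2, 137, 162, 187, 211, 3, 67, 1, 70, 115, 2, 210, 178, 137, 4]
234 [0, -3, 133, 159, 180, 204, 227, 58, 113, 50, 115, 5, 216, 177, 142, 0]
242 [1, 3, 87, 151, 178, 205, 229, 31, 118, 185, 186, 183, 215, 191, 155, -2]
250 [-1, -2, 54, 150, 172, 200, 222, 175, 176, 172, 167, 162, 164, 195, 162, -4]
258 [-3, -1, 25, 145, 167, 197, 220, 162, 156, 153, 149, 149, 140, 201, 170, 3]
266 [1, -1, 1, 139, 164, 191, 213, 139, 131, -2, 1, 0, 0, -5, 3, 5]
274 [1, 5, 6, -2, -4, 1, -3, -1, -4, 3, 1, -3, -3, 0, 0, -2]
282 [-1, 0, -2, -4, -1, -1, 1, -3, 1, -1, 2, -1, 3, -3, 3, -5]
```

View pics/z0.png

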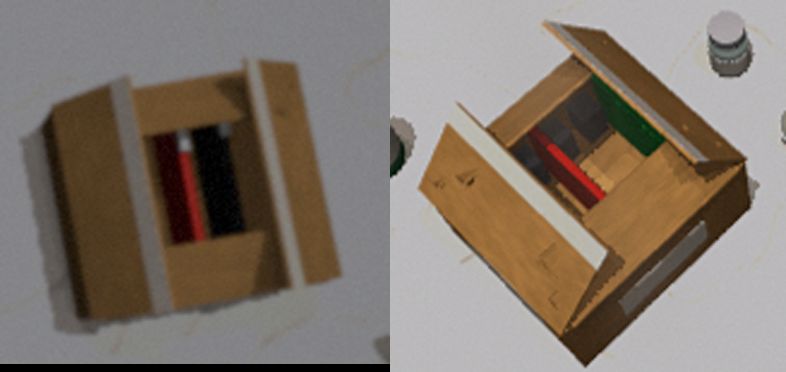

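```bash
python3 - <<'E'
from h import *
pt,Xt=load("top",0);ps,Xs=load("side",0)
def plane(X):
    X=X[np.isfinite(X).all(1)];
    for _ in range(4):
        c=X.mean(0);n=np.linalg.svd(X-c,full_matrices=False)[2][2];r=(X-c)@n;X=X[abs(r)<max(.004,2*r.std())]
    n*=np.sign(n[2]);return n,c,r.std()
P={"left":[(62,115),(118,90),(160,300),(90,308)],"right":[(268,75),(290,72),(330,265),(306,275)],
"far":[(142,95),(238,80),(238,110),(148,125)],"near":[(180,252),(260,240),(268,280),(185,295)]}
L={}
for k,q in P.items():
    m=np.zeros(pt.shape[:2],np.uint8);cv2.fillPoly(m,[np.int32(np.array(q)/2.6+[310,150])],1)
    X=Xt[(m>0)&(Xt[...,2]>.125)];n,c,s=plane(X)
    # plane ∩ z=.13 : n.xy·p = n·c - nz*.13
    h=np.hypot(*n[:2]);L[k]=(n[:2]/h,(n@c-n[2]*.13)/h)
    print(k,len(X),"n",n.round(3),"std",round(s,4),"lean",np.degrees(np.arctan2(h,n[2])).round(1),"line ang",np.degrees(np.arctan2(*L[k][0][::-1])).round(2),"off",L[k][1].round(4))
X=lambda a,b:np.linalg.solve(np.array([L[a][0],L[b][0]]),[L[a][1],L[b][1]])
C={(a,b):X(a,b) for a in("left","right") for b in("far","near")}
for k,v in C.items():print(k,v.round(4),"reproj",proj("top",[*v,.13]).round(0),proj("side",[*v,.13]).round(0))
print("centre",np.mean(list(C.values()),0).round(4),"yaw",np.degrees(np.arctan2(*(C["left","far"]+C["right","far"]-C["left","near"]-C["right","near"])[::-1])),
 "len x",np.linalg.norm(C["left","far"]-C["left","near"]),"len y",np.linalg.norm(C["left","far"]-C["right","far"]))
# stand: top-face wood points
hsv=cv2.cvtColor(pt,cv2.COLOR_BGR2HSV)
m=(Xt[...,2]>.045)&(Xt[...,2]<.066)&(Xt[...,1]>-.02)
m[:160]=0;m[275:]=0;m[:,:155]=0;m[:,265:]=0
print("stand z",np.median(Xt[m][:,2]))
r=cv2.minAreaRect(np.float32(Xt[m][:,:2]*1000));print("rect",r)
for k,lo,hi in(("red",(0,120,80),(8,255,255)),("blue",(105,120,80),(125,255,255)),("green",(50,120,60),(85,255,255)),("yellow",(26,150,120),(34,255,255)),("black",(0,0,0),(180,255,45))):
    mm=cv2.inRange(hsv,lo,hi);w=np.zeros_like(mm);w[165:200,160:250]=mm[165:200,160:250]
    n,lab,st,ce=cv2.connectedComponentsWithStats(w)
    i=1+np.argmax(st[1:,4]);print(k,ce[i].round(1),st[i,4],ray("top",ce[i],.056).round(4))
E
```

```text
left 2072 n [-0.159  0.838  0.522] std 0.0014 lean 58.5 line ang 100.76 off -0.2053
right 761 n [ 0.138 -0.725  0.674] std 0.001 lean 47.6 line ang -79.21 off 0.4649
far 485 n [0.733 0.138 0.666] std 0.0012 lean 48.2 line ang 10.65 off 0.5925
near 564 n [-0.676 -0.132  0.725] std 0.0016 lean 43.5 line ang -168.97 off -0.3584
('left', 'far') [ 0.6201 -0.0912] reproj [329. 189.] [255. 247.]
('left', 'near') [ 0.3914 -0.1346] reproj [345. 275.] [192. 191.]
('right', 'far') [ 0.6679 -0.3459] reproj [424. 173.] [176. 322.]
('right', 'near') [ 0.4411 -0.3892] reproj [443. 258.] [114. 258.]
centre [ 0.5301 -0.2402] yaw 10.772519166066617 len x 0.2327072647042684 len y 0.2592242870876101
stand z 0.05442135809457232
rect ((550.0640258789062, 231.6575927734375), (234.9518280029297, 216.9684295654297), 14.379120826721191)
red [232.8 172.9] 50 [0.6742 0.1737 0.056 ]
blue [217.6 176.3] 41 [0.6635 0.2165 0.056 ]
green [202.8 180. ] 46 [0.6522 0.2584 0.056 ]
yellow [187.4 183.1] 50 [0.6425 0.3018 0.056 ]
black [172.2 186.7] 31 [0.6313 0.3443 0.056 ]
```

```bash
cat >> h.py <<'E'
def fr(c,yaw):
    a=np.radians(yaw);ex=np.array([np.cos(a),np.sin(a)]);ey=np.array([-ex[1],ex[0]])
    return lambda x,y,z:np.array([*(np.array(c)+x*ex+y*ey),z])
car=fr((.5301,-.2402),10.75)
E
python3 - <<'E'
from h import *
o=get_obs();R=Rn.from_rotvec(o["tcp_rot"]).as_matrix();print(R.round(3))
print(toolmove(car(0,.008,.34),100.75))
E
```

```text
[[ 0.939  0.343 -0.001]
 [ 0.343 -0.939  0.002]
 [ 0.    -0.002 -1.   ]]
(array([ 41.7 , -10.02, -10.13]), np.float64(9.292793749003238))
```

Call:
{"name": "servo_tool", "arguments": {"plan": [0,0,-6,0,0.5,0,0,-10,0,0.5,41.7,-10,-10.1,9.3,0.5,41.7,-10,-10.1,9.3,0.5,41.7,-10,-10.1,9.3,0.5,41.7,-10,-10.1,9.3,0.5,41.7,-10,-10.1,9.3,0.5,41.7,-10,-10.1,9.3,0.5]}}

```text
clock: 1.1
eef_pos: [0.4832, -0.2626, 0.3398]
tcp_rot: [-3.128, -0.294, 0.001]
contact_force: [0.7, -1.7, -0.7]
width: 0.496
gripper_force: 0.0
```

```bash
python3 - <<'E'
from h import *
print(toolmove(car(0,.008,.20),100.75),get_obs()["width"])
E
```

```text
(array([ 5.04, -2.13, 13.97]), np.float64(-0.005104274947598242)) 0.4956332466105449
```

Call:
{"name": "servo_tool", "arguments": {"plan": [5,-2.1,0,0,0.5,5,-2.1,0,0,0.5,5,-2.1,0,0,0.5]}}

```text
clock: 1.48
eef_pos: [0.5267, -0.234, 0.3395]
tcp_rot: [-3.127, -0.295, 0.003]
contact_force: [-0.1, 0.4, 0.2]
width: 0.5
gripper_force: 0.0
```

```bash
python3 - <<'E'
from h import *
print(toolmove(car(0,.008,.20),100.75),get_obs()["width"])
E
```

```text
(array([ 0.24, -0.12, 13.95]), np.float64(0.02380533707946597)) 0.5003919659953306
```

Call:
{"name": "servo_tool", "arguments": {"plan": [0.2,-0.1,6,0,0.5,0.2,-0.1,12,0,0.5,0.2,-0.1,14,0,0.5,0.2,-4,14,0,0.5,0.2,-9,14,0,0.5,0.2,-14,14,0,0.5,0.2,-14,15,0,0.5,0.2,-14,16,0,0.5]}}

```text
clock: 2.48
eef_pos: [0.5025, -0.0974, 0.1801]
tcp_rot: [3.127, 0.292, 0.001]
contact_force: [0.5, -0.9, 0.3]
width: 0.502
gripper_force: 0.2
```

```bash
python3 - <<'E'
from h import *
print(toolmove(car(0,.008,.20),100.75),get_obs()["contact_force"])
p,d=camera("side");cv2.imwrite("pics/s1.png",p)
E
```

```text
(array([ 0.08, 13.75, -1.98]), np.float64(-0.09562114140089761)) [ 0.54309472 -0.86985451  0.27896597]
```

View pics/s1.png

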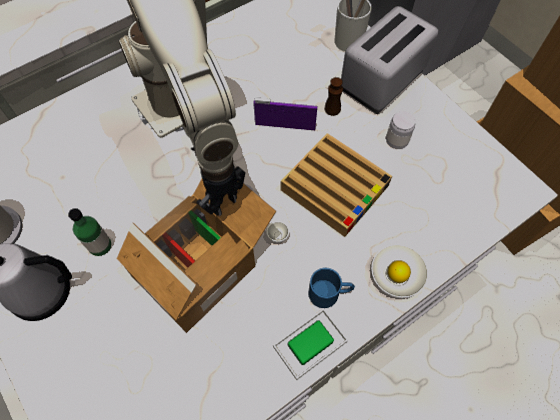

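Call:
{"name": "servo_tool", "arguments": {"plan": [0,4,-2,0,0.5,0,10,-2,0,0.5,0,16,-2,0,0.5,0,21,-2,0,0.5,0,25,-2,0,0.5,0,29.3,-2,0,0.5,0,29.3,-1,0,0.5,0,29.3,0,0,0.5]}}

```text
clock: 3.52
eef_pos: [0.5563, -0.3847, 0.1779]
tcp_rot: [-3.126, -0.291, 0.003]
contact_force: [-0.0, 1.2, -0.9]
width: 0.504
gripper_force: 0.2
```

```bash
python3 - <<'E'
from h import *
o=get_obs();print(toolmove(car(0,0,.25),10.75),o["joints"].round(2),o["contact_force"])
E
```

```text
(array([  0.08, -14.7 ,  -7.18]), np.float64(89.87989995332305)) [-0.61  0.63  0.45  1.39  0.    2.35] [-0.00923533  1.18838126 -0.88914471]
```

Call:
{"name": "servo_tool", "arguments": {"plan": [0,0,-5,0,0.5,0,-5,-8,-10,0.5,0,-10,-8,-20,0.5,0,-14.7,-8,-30,0.5,0,-14.7,-8,-40,0.5,0,-14.7,-8,-50,0.5,0,-14.7,-8,-60,0.5,0,-14.7,-8,-70,0.5]}}

```text
clock: 4.53
eef_pos: [0.5293, -0.2382, 0.2592]
tcp_rot: [-2.385, -2.042, 0.001]
contact_force: [-0.5, -0.2, -0.2]
width: 0.499
gripper_force: 0.0
```

Call:
{"name": "servo_tool", "arguments": {"plan": [0,0,0,-10,0.5,0,0,0,-20.1,0.5,0,0,0,-20.1,0.5]}}

```text
clock: 4.9
eef_pos: [0.5295, -0.2385, 0.2593]
tcp_rot: [-2.002, -2.419, 0.001]
contact_force: [-0.2, -0.6, -0.6]
width: 0.502
gripper_force: 0.0
```

```bash
python3 - <<'E'
from h import *
o=get_obs();print(toolmove(car(0,0,.18),10.75),o["joints"].round(2),o["contact_force"])
E
```

```text
(array([-0.18,  0.04,  7.93]), np.float64(0.03862035148523546)) [-0.42  0.4   0.28  1.45  0.    0.96] [-0.1975986  -0.61901955 -0.63355318]
```

Call:
{"name": "servo_tool", "arguments": {"plan": [0,0,5,0,0.5,0,0,8,0,0.5,0,4,8,0,0.5,0,8,8,0,0.5,0,12.3,8,0,0.5,0,12.3,8.5,0,0.5,0,12.3,8.5,0,0.5]}}

```text
clock: 5.78
eef_pos: [0.6498, -0.2158, 0.1736]
tcp_rot: [-2.001, -2.418, 0.002]
contact_force: [0.5, 0.8, 0.2]
width: 0.498
gripper_force: 0.0
```

Call:
{"name": "servo_tool", "arguments": {"plan": [0,-4,-0.5,0,0.5,0,-10,-0.5,0,0.5,0,-14,-0.5,0,0.5,0,-18,-0.5,0,0.5,0,-22,-0.5,0,0.5,0,-24.8,-0.5,0,0.5,0,-24.8,0,0,0.5,0,-24.8,0,0,0.5]}}

```text
clock: 6.78
eef_pos: [0.407, -0.263, 0.1752]
tcp_rot: [2.003, 2.42, 0.0]
contact_force: [0.2, 0.2, -0.0]
width: 0.497
gripper_force: 0.0
```

Call:
{"name": "servo_tool", "arguments": {"plan": [0,0,-6,0,0.5,0,-2,-12,0,0.5,0,-2,-16,0,0.5,14,-2,-16,0,0.5,14,-2,-16,0,0.5,28,-2,-16,0,0.5,28,-2,-16,0,0.5,28,-2,-16,0,0.5]}}

```text
clock: 7.78
eef_pos: [0.3347, 0.0108, 0.3354]
tcp_rot: [1.997, 2.425, 0.001]
contact_force: [0.4, -0.6, -0.1]
width: 0.502
gripper_force: 0.0
```

```bash
python3 - <<'E'
from h import *
o=get_obs();print(o["joints"].round(2),o["eef_pos"])
s=snap(1)
a=cv2.resize(s["top"][0][150:310,300:470],None,fx=2.3,fy=2.3,interpolation=cv2.INTER_CUBIC)
b=cv2.resize(s["side"][0][180:340,90:270],None,fx=2.3,fy=2.3,interpolation=cv2.INTER_CUBIC)
cv2.imwrite("pics/z1.png",np.hstack([a,b]))
E
```

```text
[ 0.03 -0.12 -0.13  1.55  0.    1.41] [0.33465238 0.01080769 0.33540641]
```

View pics/z1.png

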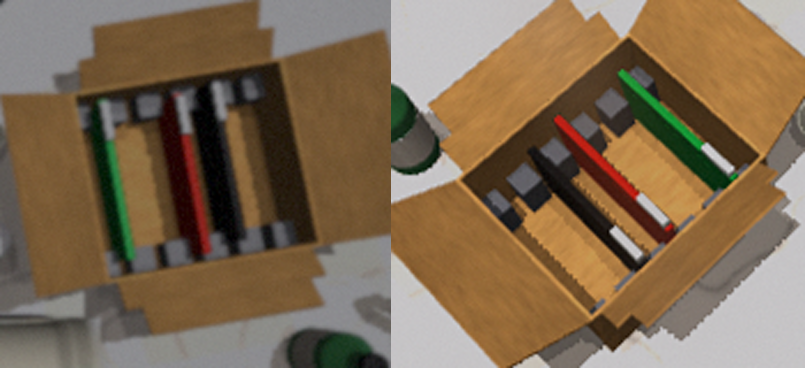

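```bash
cat >> h.py <<'E'
RNG={"red":((0,120,50),(8,255,255)),"green":((45,110,30),(85,255,255)),"black":((0,0,0),(180,255,60))}
def edge(s,k,zlo,zhi,ctr,rad=.17):
    """upper-edge points of a board from both depth views: (mean x,y,z; yaw) per view"""
    for n in("top","side"):
        p,X=s[n];m=cv2.inRange(cv2.cvtColor(p,cv2.COLOR_BGR2HSV),*RNG[k])>0
        m&=(X[...,2]>zlo)&(X[...,2]<zhi)&(np.hypot(X[...,0]-ctr[0],X[...,1]-ctr[1])<rad)
        q=X[m]
        if len(q)<20:print(k,n,len(q));continue
        mk=np.uint8(m)*255;P=q[:,:2];c=np.median(P,0);P=P[np.hypot(*(P-c).T)<.11]
        (cx,cy),(w,h),a=cv2.minAreaRect(np.float32(P*1000));v=np.linalg.svd(P-P.mean(0),full_matrices=False)[2][0];v*=np.sign(v[0])
        print(k,n,len(q),"mean",P.mean(0).round(4),"rect",np.round([cx,cy,w,h],1),"z95",np.percentile(q[:,2],90).round(4),"yaw",np.degrees(np.arctan2(v[1],v[0])).round(1))
E
python3 - <<'E'
from h import *
s={n:load(n,1) for n in("top","side")}
for k,y in(("red",0),("green",.088),("black",-.044)):
    c=car(0,y,.114);print(c.round(4),proj("top",c).round(),proj("side",c).round());edge(s,k,.109,.122,car(0,y,0),.105)
# flap heights / angles: max z near each hinge
X=np.concatenate([s[n][1].reshape(-1,3) for n in s]);X=X[np.isfinite(X).all(1)]
a=np.radians(10.75);d=X[:,:2]-[.5301,-.2402];x=d@[np.cos(a),np.sin(a)];y=d@[-np.sin(a),np.cos(a)]
for k,u,w,h in(("left",y,x,.125),("right",-y,x,.125),("far",x,y,.111),("near",-x,y,.111)):
    m=(u>h+.01)&(u<h+.1)&(abs(w)<.08)&(X[:,2]>.135)&(X[:,2]<.26);q=np.polyfit(u[m]-h,X[m,2]-.13,1);print(k,m.sum(),np.round(np.pi-np.arctan(q[0]),2),q)
E
```

```text
[ 0.5301 -0.2402  0.114 ] [384. 224.] [186. 255.]
red top 196 mean [ 0.5048 -0.2433] rect [ 503.6 -243.9  136.3   11. ] z95 0.1163 yaw 10.0
red side 201 mean [ 0.5023 -0.2447] rect [ 503.6 -244.   139.2   10.8] z95 0.1167 yaw 10.5
[ 0.5137 -0.1537  0.114 ] [351. 229.] [212. 232.]
green top 168 mean [ 0.4959 -0.1551] rect [ 495.2 -155.1  138.9    9.2] z95 0.1161 yaw 10.6
green side 199 mean [ 0.4952 -0.1568] rect [ 515.6 -153.2  178.2   11.2] z95 0.1165 yaw 10.3
[ 0.5383 -0.2834  0.114 ] [400. 221.] [172. 267.]
black top 230 mean [ 0.5333 -0.3057] rect [ 553.8 -305.1  181.1  129. ] z95 0.1177 yaw -0.4
black side 214 mean [ 0.5189 -0.2862] rect [ 525.1 -284.8  181.9   10.6] z95 0.1164 yaw 9.5
left 3985 2.41 [ 8.96620907e-01 -6.89888322e-04]
right 4981 2.47 [0.78810388 0.00085732]
far 2503 2.42 [ 8.83466686e-01 -1.14705821e-04]
near 3066 2.43 [8.55089013e-01 8.48340407e-04]
```

```bash
cat >> h.py <<'E'
B={"green":car(0,.088,0),"red":car(-.001,0.001,0),"black":car(0,-.044,0)}
E
python3 - <<'E'
from h import *
for k in B:
    t=B[k].copy();t[2]=.25;print(k,t.round(4),toolmove(t))
o=get_obs();R=Rn.from_rotvec(o["tcp_rot"]).as_matrix();print(np.degrees(np.arctan2(R[1,0],R[0,0])))
E
```

```text
green [ 0.5137 -0.1537  0.25  ] (array([-19.61,  14.34,   8.54]), None)
red [ 0.5289 -0.2394  0.25  ] (array([-28.31,  14.17,   8.53]), None)
black [ 0.5383 -0.2834  0.25  ] (array([-32.81,  14.23,   8.53]), None)
101.19483989142913
```

Call:
{"name": "servo_tool", "arguments": {"plan": [-4,3,0,-10,0.65,-8,6,0,-20,0.65,-12,9,0,-30,0.65,-16,12,0,-40,0.65,-19.6,14.3,2,-50,0.65,-19.6,14.3,5,-60,0.65,-19.6,14.3,8.5,-70,0.65,-19.6,14.3,8.5,-80,0.65]}}

```text
clock: 8.88
eef_pos: [0.5107, -0.1581, 0.2458]
tcp_rot: [0.03, -3.134, -0.003]
contact_force: [0.5, -0.1, 1.3]
width: 0.349
gripper_force: 0.0
```

Call:
{"name": "servo_tool", "arguments": {"plan": [0,0,0,-9.6,0.65,0,0,0,-9.6,0.65,0,0,0,-9.6,0.65]}}

```text
clock: 9.25
eef_pos: [0.5126, -0.158, 0.2499]
tcp_rot: [0.281, -3.129, 0.0]
contact_force: [0.1, -0.9, -0.7]
width: 0.354
gripper_force: 0.0
```

```bash
python3 - <<'E'
from h import *
t=B["green"].copy();t[2]=.092;o=get_obs();print(toolmove(t,100.6),o["width"],o["joints"].round(2))
E
```

```text
(array([-0.19,  0.4 , 15.79]), np.float64(-0.3258859680705797)) 0.3543688430460379 [-0.3   0.31  0.13  1.39 -0.   -0.48]
```

Call:
{"name": "servo_tool", "arguments": {"plan": [-0.2,0.4,0,-0.3,0.65,-0.2,0.4,6,-0.3,0.65,-0.2,0.4,12,-0.3,0.65,-0.2,0.4,15.8,-0.3,0.65,-0.2,0.4,15.8,-0.3,0.65,-0.2,0.4,15.8,-0.3,1,-0.2,0.4,15.8,-0.3,1,-0.2,0.4,15.8,-0.3,1]}}

```text
clock: 10.25
eef_pos: [0.5144, -0.1528, 0.0932]
tcp_rot: [-0.294, 3.126, 0.0]
contact_force: [1.0, 0.6, 5.3]
width: 0.102
gripper_force: 59.6
```

Call:
{"name": "servo_tool", "arguments": {"plan": [0,0,-4,0,1,0,0,-10,0,1,0,0,-16,0,1,0,0,-22,0,1,0,0,-25,0,1,0,0,-25,0,1,0,0,-25,0,1]}}

```text
clock: 11.12
eef_pos: [0.5129, -0.1528, 0.3399]
tcp_rot: [0.294, -3.124, -0.002]
contact_force: [0.9, 0.3, -1.7]
width: 0.106
gripper_force: 58.8
```

```bash
cat >> h.py <<'E'
def standpose(s):
    """tile centres (ray onto z=.056, both views) -> stand origin, yaw"""
    SL={"red":((0,130,80),(8,255,255)),"blue":((105,130,80),(125,255,255)),"green":((50,120,60),(85,255,255)),"yellow":((24,170,120),(34,255,255))}
    Y=dict(red=-.088,blue=-.044,green=0,yellow=.044);r={}
    for n in("top","side"):
        p,X=s[n];hsv=cv2.cvtColor(p,cv2.COLOR_BGR2HSV);A=[];Bb=[]
        near=(np.hypot(X[...,0]-.64,X[...,1]-.26)<.18)&(abs(X[...,2]-.056)<.008)
        for k in SL:
            nn,lab,st,ce=cv2.connectedComponentsWithStats(cv2.inRange(hsv,*SL[k])*near.astype(np.uint8))
            if nn<2 or st[1:,4].max()<12: continue
            i=1+np.argmax(st[1:,4]);A.append((.114,Y[k]));Bb.append(ray(n,ce[i],.056)[:2])
        A=np.array(A);Bb=np.array(Bb);a=A-A.mean(0);b=Bb-Bb.mean(0)
        th=np.arctan2((a[:,0]*b[:,1]-a[:,1]*b[:,0]).sum(),(a*b).sum());c,q=np.cos(th),np.sin(th)
        R2=np.array([[c,-q],[q,c]]);r[n]=(Bb.mean(0)-R2@A.mean(0),np.degrees(th));print(n,len(A),r[n][0].round(4),r[n][1].round(2),"res",abs(b-a@R2.T).max().round(4))
        m=(abs(X[...,2]-.055)<.007)&(np.hypot(X[...,0]-.55,X[...,1]-.23)<.2)
        nn,lab,st,ce=cv2.connectedComponentsWithStats(cv2.morphologyEx(m.astype(np.uint8),cv2.MORPH_CLOSE,np.ones((5,5))))
        i=1+np.argmax(st[1:,4]);print(" rect",np.round(np.hstack(cv2.minAreaRect(np.float32(X[(lab==i)&m][:,:2]*1000))),1),"z",np.median(X[(lab==i)&m][:,2]).round(4))
    return r
E
python3 - <<'E'
from h import *
s=snap(2);o=get_obs();print(o["eef_pos"],o["width"],o["gripper_force"])
standpose(s)
z=o["eef_pos"][2]
edge(s,"green",z-.095,z+.04,o["eef_pos"])
# tab: white pts near
for n in s:
    p,X=s[n];h=cv2.cvtColor(p,cv2.COLOR_BGR2HSV);m=(h[...,1]<60)&(h[...,2]>120)&(abs(X[...,2]-z-.035)<.012)&(np.hypot(X[...,0]-o["eef_pos"][0],X[...,1]-o["eef_pos"][1])<.13)
    print(n,m.sum(),X[m].mean(0) if m.any() else 0)
E
```

```text
[ 0.51262412 -0.1528042   0.33950456] 0.10112961867943082 58.78567278385162
top 4 [0.5421 0.2299] 14.59 res 0.0004
 rect [550.2 231.8 235.1 216.7  14.2] z 0.0545
side 4 [0.5423 0.2301] 14.41 res 0.0005
 rect [549.3 232.6 236.9 221.2  14.1] z 0.0546
green top 165 mean [ 0.5098 -0.1514] rect [ 515.5 -152.5  160.7   10. ] z95 0.3619 yaw 11.6
green side 756 mean [ 0.5584 -0.1487] rect [ 530.4 -150.9  166.9   11.7] z95 0.3578 yaw 11.4
top 73 [ 0.58668672 -0.13969832  0.37176477]
side 93 [ 0.58618795 -0.14039978  0.37117055]
```

```bash
cat >> h.py <<'E'
def held(s,k):
    """held board: extent along the tool x axis and lateral offset from TCP, tab extent, heights"""
    o=get_obs();R=Rn.from_rotvec(o["tcp_rot"]).as_matrix();e=-R[:,0];f=R[:,1];P=o["eef_pos"]
    for n in s:
        p,X=s[n];h=cv2.cvtColor(p,cv2.COLOR_BGR2HSV);D=X-P;a=D@e;b=D@f;dz=D[...,2]
        near=(abs(a)<.15)&(abs(b)<.02)
        g=(cv2.inRange(h,*RNG[k])>0)&near&(dz>-.1)&(dz<.03)
        t=(h[...,1]<70)&(h[...,2]>90)&near&(dz>.018)&(dz<.045)&(abs(a)>.035)
        for w,m in(("col",g),("tab",t)):
            if m.sum()>8:print(n,w,m.sum(),"a",np.percentile(a[m],[1,99]).round(4),"b",np.median(b[m]).round(4),"dz",np.percentile(dz[m],[1,97]).round(4))
        T=g&(dz>.012)
        if T.sum()>15:print("   top edge b-fit slope deg,off mm",np.round(np.polyfit(a[T],b[T],1)*[57.3,1000],2))
E
python3 - <<'E'
from h import *
s={n:load(n,2) for n in("top","side")};held(s,"green")
E
```

```text
top col 165 a [-0.0732  0.0961] b 0.0033 dz [-0.0769  0.024 ]
top tab 108 a [0.0513 0.0974] b -0.0006 dz [0.0234 0.0356]
   top edge b-fit slope deg,off mm [0.45 0.79]
side col 755 a [-0.081   0.1003] b -0.0054 dz [-0.0873  0.0212]
side tab 106 a [0.0514 0.095 ] b -0.0019 dz [0.0227 0.0348]
   top edge b-fit slope deg,off mm [-0.45 -2.01]
```

```bash
cat >> h.py <<'E'
st=fr((.5422,.2300),14.35)
E
python3 - <<'E'
from h import *
print(toolmove(st(-.0055,0.0005,.34),104.35))
E
```

```text
(array([-9.490e+00,  3.707e+01, -1.000e-02]), np.float64(-3.603847439417464))
```

Call:
{"name": "servo_tool", "arguments": {"plan": [-1.5,6,0,0,1,-3,12,0,0,1,-4.5,18,0,-1,1,-6,24,0,-2,1,-7.5,30,0,-3,1,-9.5,37.1,0,-3.6,1,-9.5,37.1,0,-3.6,1,-9.5,37.1,0,-3.6,1]}}

```text
clock: 12.22
eef_pos: [0.5372, 0.2295, 0.3402]
tcp_rot: [0.394, -3.113, 0.002]
contact_force: [0.2, -0.3, -1.4]
width: 0.106
gripper_force: 59.2
```

```bash
python3 - <<'E'
from h import *
s=snap(3);held(s,"green");standpose(s);print(toolmove(st(-.0055,0.0005,.16),104.35))
E
```

```text
top col 59 a [-0.0444  0.0875] b -0.0043 dz [-0.0556  0.0178]
top tab 43 a [0.0704 0.0949] b -0.0001 dz [0.0262 0.0335]
side col 1847 a [-0.0865  0.0987] b -0.0046 dz [-0.0865  0.0199]
side tab 93 a [-0.0902  0.0943] b -0.0013 dz [0.0186 0.0338]
   top edge b-fit slope deg,off mm [-0.33 -2.89]
top 3 [0.5421 0.2297] 14.6 res 0.0004
 rect [560.8 188.7 234.8 129.6  14.9] z 0.0546
side 4 [0.5424 0.2299] 14.47 res 0.0004
 rect [549.2 231.9 237.3 220.9  14.5] z 0.0546
(array([1.000e-02, 1.700e-01, 1.814e+01]), np.float64(-0.0800101509941129))
```

Call:
{"name": "servo_tool", "arguments": {"plan": [0,0.15,5,0,1,0,0.15,11,0,1,0,0.15,16,0,1,0,0.15,17.5,0,1,0,0.15,17.5,0,1,0,0.15,17.5,0,1]}}

```text
clock: 13.08
eef_pos: [0.5393, 0.2307, 0.17]
tcp_rot: [-0.39, 3.112, 0.002]
contact_force: [0.6, 0.1, -0.8]
width: 0.102
gripper_force: 59.1
```

```bash
python3 - <<'E'
from h import *
s=snap(4);held(s,"green");print(toolmove(st(-.0055,0.0005,.0995),104.35))
cv2.imwrite("pics/z4.png",cv2.resize(s["side"][0][110:260,250:420],None,fx=3.5,fy=3.5,interpolation=cv2.INTER_CUBIC))
E
```

```text
top col 35 a [-0.0285  0.098 ] b -0.0068 dz [-0.0672  0.0076]
side col 1290 a [-0.0855  0.0989] b -0.0054 dz [-0.0869  0.0212]
side tab 68 a [0.052  0.0949] b -0.0032 dz [0.0275 0.037 ]
   top edge b-fit slope deg,off mm [-0.37 -3.52]
(array([ 0.3 , -0.13,  7.03]), np.float64(-0.022486292873907132))
```

View pics/z4.png

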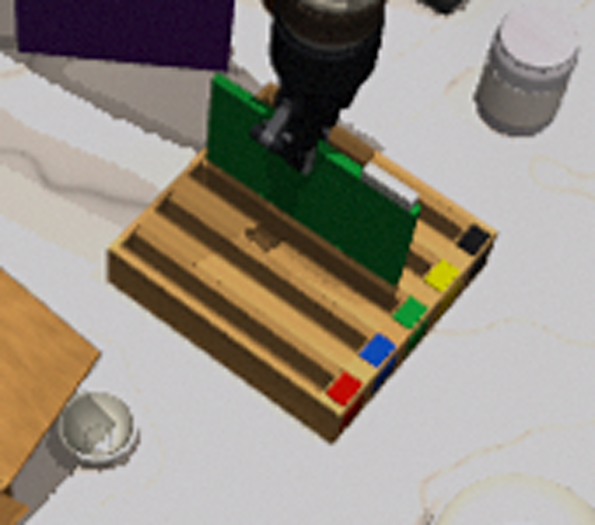

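Call:
{"name": "servo_tool", "arguments": {"plan": [0.3,-0.1,0.5,0,1,0.3,-0.1,2,0,1,0.3,-0.1,4,0,1,0.3,-0.1,5.5,0,1,0.3,-0.1,6.5,0,1,0.3,-0.1,7,0,1,0.3,-0.1,7,0,1]}}

```text
clock: 14.05
eef_pos: [0.5346, 0.2288, 0.0991]
tcp_rot: [-0.392, 3.116, 0.001]
contact_force: [-5.5, -2.1, 9.0]
width: 0.105
gripper_force: 60.7
```

```bash
python3 - <<'E'
from h import *
print(get_obs()["contact_force"],toolmove(st(-.0055,0.0005,.0992),104.35))
E
```

```text
[-5.49408989 -2.08981146  8.97628936] (array([-0.22, -0.03, -0.  ]), np.float64(-0.001993737896086145))
```

Call:
{"name": "servo_tool", "arguments": {"plan": [0,0,0,0,0.65,0,0,0,0,0.65,0,0,0,0,0.65,0,0,-5,0,0.65,0,0,-11,0,0.65,0,0,-17,0,0.65,0,0,-23,0,0.65,0,0,-23,0,0.65]}}

```text
clock: 15.05
eef_pos: [0.537, 0.2297, 0.3335]
tcp_rot: [-0.391, 3.105, 0.005]
contact_force: [-0.3, -0.8, -0.7]
width: 0.35
gripper_force: 0.0
```

```bash
python3 - <<'E'
from h import *
s=snap(5);edge(s,"green",.105,.13,st(0,0,0),.12);standpose(s);print(st(-.025,0,0))
edge(s,"red",.109,.122,B["red"],.105)
c=B["red"]+[0,0,.335];print(toolmove(c,100.75))
E
```

```text
green top 197 mean [0.5086 0.2201] rect [509.1 220.8 128.2   9.9] z95 0.1216 yaw 14.3
green side 307 mean [0.5309 0.2244] rect [540.2 227.7 188.6  14.6] z95 0.1211 yaw 14.0
top 3 [0.5423 0.2304] 14.32 res 0.0006
 rect [559.5 195.3 235.  141.2  14.3] z 0.0546
side 4 [0.5424 0.2304] 14.25 res 0.0004
 rect [550.1 232.3 237.4 222.1  14.4] z 0.0546
[0.51798    0.22380389 0.        ]
red top 189 mean [ 0.5055 -0.2434] rect [ 503.4 -243.6  136.    11.2] z95 0.1165 yaw 10.1
red side 202 mean [ 0.5022 -0.2447] rect [ 503.9 -244.2  138.4   10.4] z95 0.1166 yaw 10.5
(array([ 12.2 , -45.22,  -0.78]), np.float64(3.5924543589733844))
```

Call:
{"name": "servo_tool", "arguments": {"plan": [1.5,-6,-0.8,0,0.65,3.2,-12,-0.8,1,0.65,4.8,-18,-0.8,2,0.65,6.4,-24,-0.8,3,0.65,8,-30,-0.8,3.6,0.65,9.6,-36,-0.8,3.6,0.65,11.2,-42,-0.8,3.6,0.65,12.2,-45.2,-0.8,3.6,0.65]}}

```text
clock: 16.15
eef_pos: [0.5272, -0.2422, 0.3319]
tcp_rot: [0.289, -3.124, -0.004]
contact_force: [0.4, 0.9, 0.1]
width: 0.352
gripper_force: 0.0
```

Call:
{"name": "servo_tool", "arguments": {"plan": [0,0,5,0,0.65,0,0,9,0,0.65,0,0,9,0,0.65,0,0,9,0,0.65]}}

```text
clock: 16.65
eef_pos: [0.5287, -0.2394, 0.2456]
tcp_rot: [0.294, -3.128, -0.0]
contact_force: [0.3, 1.0, 0.3]
width: 0.351
gripper_force: 0.0
```

```bash
python3 - <<'E'
from h import *
c=np.array([.528,-.2392,.093]);print(toolmove(c,100.4))
E
```

```text
(array([ 0.07,  0.03, 15.26]), np.float64(0.35057562327595804))
```

Call:
{"name": "servo_tool", "arguments": {"plan": [0.1,0,5,0,0.65,0.1,0,11,0,0.65,0.1,0,15.3,0,0.65,0.1,0,15.3,0,0.65,0.1,0,15.3,0,1,0.1,0,15.3,0,1,0.1,0,15.3,0,1,0.1,0,15.3,0,1]}}

```text
clock: 17.65
eef_pos: [0.53, -0.2405, 0.0955]
tcp_rot: [-0.294, 3.122, -0.005]
contact_force: [1.6, 0.2, 6.4]
width: 0.105
gripper_force: 62.0
```

Call:
{"name": "servo_tool", "arguments": {"plan": [0,0,-4,0,1,0,0,-10,0,1,0,0,-16,0,1,0,0,-22,0,1,0,0,-25,0,1,0,0,-25,0,1,0,0,-25,0,1]}}

```text
clock: 18.52
eef_pos: [0.5269, -0.2393, 0.3405]
tcp_rot: [0.294, -3.125, -0.002]
contact_force: [0.5, 1.0, -2.0]
width: 0.105
gripper_force: 60.8
```

```bash
python3 - <<'E'
from h import *
s=snap(6);held(s,"red");standpose(s)
E
```

```text
top col 172 a [-0.0736  0.091 ] b 0.0003 dz [-0.0091  0.0224]
top tab 104 a [0.045  0.0867] b -0.0008 dz [0.0264 0.033 ]
   top edge b-fit slope deg,off mm [ 0.27 -0.26]
side col 553 a [-0.039   0.0935] b -0.0055 dz [-0.0879  0.02  ]
side tab 114 a [0.0462 0.0886] b -0.0018 dz [0.0217 0.0324]
   top edge b-fit slope deg,off mm [-1.56 -0.98]
top 4 [0.5422 0.2302] 14.44 res 0.0006
 rect [550.1 231.7 234.7 216.5  14.3] z 0.0546
side 4 [0.5425 0.2299] 14.45 res 0.0004
 rect [549.8 231.7 236.3 222.4  13.8] z 0.0547
```

```bash
python3 - <<'E'
from h import *
print(toolmove(st(0,-.0878,.34),104.35))
E
```

```text
(array([-1.082e+01,  3.705e+01,  2.000e-02]), np.float64(-3.608280671596731))
```

Call:
{"name": "servo_tool", "arguments": {"plan": [-1.7,6,0,0,1,-3.5,12,0,0,1,-5.2,18,0,-1,1,-7,24,0,-2,1,-8.7,30,0,-3,1,-10.8,37.1,0,-3.6,1,-10.8,37.1,0,-3.6,1,-10.8,37.1,0,-3.6,1]}}

```text
clock: 19.62
eef_pos: [0.5639, 0.1457, 0.3403]
tcp_rot: [0.395, -3.113, 0.002]
contact_force: [0.3, 0.0, -1.6]
width: 0.104
gripper_force: 60.7
```

Call:
{"name": "servo_tool", "arguments": {"plan": [0,0,5,0,1,0,0,11,0,1,0,0,16,0,1,0,0,17.5,0,1,0,0,17.5,0,1,0,0,17.5,0,1]}}

```text
clock: 20.38
eef_pos: [0.5664, 0.1449, 0.1699]
tcp_rot: [-0.39, 3.112, 0.001]
contact_force: [-1.1, 0.5, -1.8]
width: 0.106
gripper_force: 60.7
```

```bash
python3 - <<'E'
from h import *
s=snap(7);held(s,"red");standpose(s);print(toolmove(st(0,-.0878,.1),104.35))
E
```

```text
side col 1004 a [-0.0942  0.0917] b -0.0053 dz [-0.0912  0.0195]
side tab 75 a [0.0444 0.0878] b -0.0025 dz [0.0244 0.0333]
   top edge b-fit slope deg,off mm [-0.62 -3.13]
top 1 [0.5268 0.2607] 0.0 res 0.0
 rect [531.8 302.4 234.1  70.2  14. ] z 0.0546
side 4 [0.5424 0.23  ] 14.42 res 0.0004
 rect [549.8 233.2 237.4 222.6  14.2] z 0.0549
(array([0.26, 0.02, 6.98]), np.float64(-0.02396605160298293))
```

Stand unmoved, aligned; insert, release and retreat.

Call:
{"name": "servo_tool", "arguments": {"plan": [0.2,0,0.5,0,1,0.2,0,2,0,1,0.2,0,4,0,1,0.2,0,5.5,0,1,0.2,0,6.5,0,1,0.2,0,7,0,1,0.2,0,7,0,1]}}

```text
clock: 21.35
eef_pos: [0.5617, 0.1446, 0.1012]
tcp_rot: [-0.392, 3.116, 0.001]
contact_force: [-11.6, -2.1, 21.5]
width: 0.106
gripper_force: 64.7
```

Call:
{"name": "servo_tool", "arguments": {"plan": [0,0,0,0,0.65,0,0,0,0,0.65,0,0,0,0,0.65,0,0,-5,0,0.65,0,0,-11,0,0.65,0,0,-17,0,0.65,0,0,-23,0,0.65,0,0,-23,0,0.65]}}

```text
clock: 22.35
eef_pos: [0.565, 0.1452, 0.3332]
tcp_rot: [-0.391, 3.105, 0.002]
contact_force: [0.2, -0.3, -0.2]
width: 0.349
gripper_force: 0.0
```

```bash
python3 - <<'E'
from h import *
s=snap(8);edge(s,"red",.105,.13,st(0,-.088,0),.12);edge(s,"green",.105,.13,st(0,0,0),.12);standpose(s);print(st(-.025,-.088,0))
edge(s,"black",.109,.122,B["black"],.1)
held_=0
p,X=s["side"];h=cv2.cvtColor(p,cv2.COLOR_BGR2HSV)
m=(h[...,1]<70)&(h[...,2]>90)&(abs(X[...,2]-.124)<.008)&(np.hypot(*(np.moveaxis(X[...,:2],-1,0)-B["black"][:2,None,None]))<.11);print(m.sum(),X[m].mean(0),car(.0675,-.044,.126))
print(toolmove(B["black"]+[0,0,.335],100.75))
E
```

```text
red top 0
red side 287 mean [0.5521 0.1392] rect [561.  143.8 187.4  14.5] z95 0.1221 yaw 14.0
green top 0
green side 309 mean [0.5312 0.2245] rect [539.6 228.9 189.3  16. ] z95 0.1214 yaw 13.9h.py:55: RuntimeWarning: Mean of empty slice.
  A=np.array(A);Bb=np.array(Bb);a=A-A.mean(0);b=Bb-Bb.mean(0)
  ret = ret.dtype.type(ret / rcount)
Traceback (most recent call last):
  File "h.py", line 56, in standpose
    th=np.arctan2((a[:,0]*b[:,1]-a[:,1]*b[:,0]).sum(),(a*b).sum());c,q=np.cos(th),np.sin(th)
                   ~^^^^^
IndexError: too many indices for array: array is 1-dimensional, but 2 were indexed
```

```bash
sed -i 's/^        A=np.array(A);Bb/        if len(A)<2: continue\n        A=np.array(A);Bb/' h.py; python3 - <<'E'
from h import *
s={n:load(n,8) for n in("top","side")};standpose(s)
edge(s,"black",.109,.122,B["black"],.1)
p,X=s["side"];h=cv2.cvtColor(p,cv2.COLOR_BGR2HSV)
m=(h[...,1]<70)&(h[...,2]>90)&(abs(X[...,2]-.124)<.008)&(np.hypot(*(np.moveaxis(X[...,:2],-1,0)-B["black"][:2,None,None]))<.11);print(m.sum(),X[m].mean(0),car(.0675,-.044,.126))
print(toolmove(B["black"]+[0,0,.335],100.75))
E
```

```text
side 4 [0.5424 0.2301] 14.38 res 0.0004
 rect [549.3 233.3 237.  221.9  14.2] z 0.0547
black top 227 mean [ 0.5339 -0.3067] rect [ 549.3 -317.8  185.5   85.5] z95 0.1178 yaw 0.7
black side 208 mean [ 0.5188 -0.2862] rect [ 529.1 -283.9  158.2   10.7] z95 0.1166 yaw 9.5
79 [ 0.61323021 -0.2686703   0.12571469] [ 0.60462246 -0.27083745  0.126     ]
(array([ 12.99, -40.86,  -0.79]), np.float64(3.5894930424751124))
```

Call:
{"name": "servo_tool", "arguments": {"plan": [1.6,-6,-0.8,0,0.65,3.4,-12,-0.8,1,0.65,5.2,-18,-0.8,2,0.65,7.2,-24,-0.8,3,0.65,9,-30,-0.8,3.6,0.65,11,-36,-0.8,3.6,0.65,12.3,-40.9,-0.8,3.6,0.65,12.3,-40.9,-0.8,3.6,0.65]}}

```text
clock: 23.45
eef_pos: [0.5432, -0.2858, 0.331]
tcp_rot: [0.284, -3.123, -0.004]
contact_force: [-0.2, 0.6, 0.4]
width: 0.35
gripper_force: 0.0
```

Call:
{"name": "servo_tool", "arguments": {"plan": [0,0,5,0,0.65,0,0,9,0,0.65,0,0,9,0,0.65,0,0,9,0,0.65]}}

```text
clock: 23.95
eef_pos: [0.5453, -0.2816, 0.2461]
tcp_rot: [-0.296, 3.127, -0.0]
contact_force: [0.3, -0.2, -0.4]
width: 0.351
gripper_force: 0.0
```

```bash
python3 - <<'E'
from h import *
print(toolmove(np.array([.545,-.2822,.093]),100.5))
E
```

```text
(array([ 0.05, -0.05, 15.31]), np.float64(0.29896337187585686))
```

Call:
{"name": "servo_tool", "arguments": {"plan": [0,0,5,0,0.65,0,0,11,0,0.65,0,0,15.3,0,0.65,0,0,15.3,0,0.65,0,0,15.3,0,1,0,0,15.3,0,1,0,0,15.3,0,1,0,0,15.3,0,1]}}

```text
clock: 24.95
eef_pos: [0.5471, -0.2828, 0.0957]
tcp_rot: [-0.294, 3.122, -0.004]
contact_force: [1.2, 2.2, 7.6]
width: 0.103
gripper_force: 62.2
```

Call:
{"name": "servo_tool", "arguments": {"plan": [0,0,-4,0,1,0,0,-10,0,1,0,0,-16,0,1,0,0,-22,0,1,0,0,-25,0,1,0,0,-25,0,1,0,0,-25,0,1]}}

```text
clock: 25.82
eef_pos: [0.5442, -0.2821, 0.3405]
tcp_rot: [0.294, -3.126, -0.002]
contact_force: [-0.4, -0.3, -2.4]
width: 0.106
gripper_force: 61.0
```

```bash
python3 - <<'E'
from h import *
s=snap(9);held(s,"black");standpose(s)
print(toolmove(st(0,.088,.34),104.35),get_obs()["joints"].round(2))
E
```

```text
top col 1294 a [-0.0944  0.0889] b 0.0036 dz [-0.0881  0.0202]
top tab 105 a [0.0439 0.0896] b -0.0008 dz [0.0208 0.0335]
   top edge b-fit slope deg,off mm [0.62 1.27]
side col 560 a [-0.0245  0.0929] b -0.0053 dz [-0.089   0.0239]
side tab 122 a [0.0444 0.0879] b -0.0016 dz [0.0206 0.032 ]
   top edge b-fit slope deg,off mm [-2.06 -0.84]
top 4 [0.5422 0.23  ] 14.52 res 0.0004
 rect [550.1 232.  235.4 216.7  14.2] z 0.0546
side 4 [0.5424 0.2301] 14.37 res 0.0004
 rect [550.  232.3 235.7 220.5  14.6] z 0.0547
(array([-8.82, 59.1 ,  0.09]), np.float64(-3.610931345215789)) [-0.48  0.48  0.61  1.7  -0.   -0.67]
```

Call:
{"name": "servo_tool", "arguments": {"plan": [-0.9,6,0,0,1,-1.8,12,0,0,1,-2.7,18,0,-1,1,-3.6,24,0,-2,1,-4.5,30,0,-3,1,-5.4,36,0,-3.6,1,-6.3,42,0,-3.6,1,-7.2,48,0,-3.6,1]}}

```text
clock: 26.92
eef_pos: [0.525, 0.2045, 0.3403]
tcp_rot: [0.392, -3.114, 0.002]
contact_force: [1.5, 0.1, -1.8]
width: 0.103
gripper_force: 61.0
```

Call:
{"name": "servo_tool", "arguments": {"plan": [-0.9,6,0,0,1,-1.6,11.1,0,0,1,-1.6,11.1,0,0,1,-1.6,11.1,0,0,1]}}

```text
clock: 27.42
eef_pos: [0.5135, 0.3141, 0.3404]
tcp_rot: [0.393, -3.114, 0.003]
contact_force: [0.1, -0.2, -2.0]
width: 0.103
gripper_force: 61.0
```

```bash
python3 - <<'E'
from h import *
s=snap(10);standpose(s);print(toolmove(st(0,.088,.165),104.35))
E
```

```text
top 4 [0.542  0.2301] 14.4 res 0.0008
 rect [550.  231.9 234.7 217.   14.2] z 0.0547
side 4 [0.5423 0.2301] 14.39 res 0.0003
 rect [549.7 232.8 236.7 221.7  14.5] z 0.0549
(array([-0.69,  0.07, 17.65]), np.float64(-0.09044783659116717))
```

Call:
{"name": "servo_tool", "arguments": {"plan": [-0.4,0,5,0,1,-0.4,0,11,0,1,-0.4,0,16,0,1,-0.4,0,17.5,0,1,-0.4,0,17.5,0,1,-0.4,0,17.5,0,1]}}

```text
clock: 28.28
eef_pos: [0.5197, 0.316, 0.1702]
tcp_rot: [-0.391, 3.112, 0.003]
contact_force: [0.5, -0.3, -2.4]
width: 0.1
gripper_force: 60.9
```

```bash
python3 - <<'E'
from h import *
s=snap(11);standpose(s);held(s,"black");print(toolmove(st(0,.088,.1),104.35))
E
```

```text
top 4 [0.5422 0.2304] 14.36 res 0.0005
 rect [550.  230.6 235.1 215.1  14.5] z 0.0547
side 4 [0.5424 0.2302] 14.3 res 0.0003
 rect [549.8 232.2 236.7 221.3  14.1] z 0.0546
top col 477 a [-0.0977  0.0876] b -0.0065 dz [-0.0854  0.0203]
top tab 52 a [0.0527 0.0861] b -0.0023 dz [0.0245 0.0324]
   top edge b-fit slope deg,off mm [-1.65 -4.57]
side col 1448 a [-0.0955  0.0906] b -0.0053 dz [-0.0893  0.0194]
side tab 70 a [-0.0551  0.0858] b -0.0019 dz [0.0201 0.033 ]
   top edge b-fit slope deg,off mm [-0.54 -3.85]
(array([-0.04, -0.12,  7.  ]), np.float64(-0.01909714268829532))
```

Call:
{"name": "servo_tool", "arguments": {"plan": [0,-0.1,0.5,0,1,0,-0.1,2,0,1,0,-0.1,4,0,1,0,-0.1,5.5,0,1,0,-0.1,6.5,0,1,0,-0.1,7,0,1,0,-0.1,7,0,1]}}

```text
clock: 29.25
eef_pos: [0.5173, 0.3148, 0.1015]
tcp_rot: [-0.393, 3.116, 0.003]
contact_force: [-10.6, -4.3, 19.3]
width: 0.105
gripper_force: 64.7
```

Call:
{"name": "servo_tool", "arguments": {"plan": [0,0,0,0,0.65,0,0,0,0,0.65,0,0,0,0,0.65,0,0,-5,0,0.65,0,0,-11,0,0.65,0,0,-17,0,0.65,0,0,-23,0,0.65,0,0,-23,0,0.65]}}

```text
clock: 30.25
eef_pos: [0.5203, 0.3156, 0.3335]
tcp_rot: [-0.391, 3.106, 0.008]
contact_force: [0.7, -0.3, -0.1]
width: 0.349
gripper_force: 0.0
```

```bash
python3 - <<'E'
from h import *
print(toolmove(np.array([.33,0.0,.33])))
E
```

```text
(array([ 26.25, -25.87,  -0.05]), None)
```

Call:
{"name": "servo_tool", "arguments": {"plan": [4,-4,0,0,0.65,8,-8,0,0,0.65,12,-12,0,0,0.65,16,-16,0,0,0.65,20,-20,0,0,0.65,24,-24,0,0,0.65,26,-26,0,0,0.65,26,-26,0,0,0.65]}}

```text
clock: 31.25
eef_pos: [0.3295, -0.003, 0.3264]
tcp_rot: [0.386, -3.117, -0.0]
contact_force: [0.7, 0.1, -0.1]
width: 0.351
gripper_force: 0.0
```

```bash
python3 - <<'E'
from h import *
s=snap(12);standpose(s)
for k,y in(("red",-.088),("green",0),("black",.088)):
    print(st(0,y,0));edge(s,k,.112,.13,st(0,y,0),.11)
cv2.imwrite("pics/e_side.png",s["side"][0]);cv2.imwrite("pics/e_top.png",s["top"][0])
E
```

```text
top 4 [0.5421 0.2302] 14.38 res 0.0005
 rect [550.2 231.8 235.3 216.6  14.2] z 0.0546
side 4 [0.5424 0.2301] 14.38 res 0.0004
 rect [549.2 232.5 236.2 222.1  14.3] z 0.0549
[0.56401032 0.14474562 0.        ]
red top 204 mean [0.5351 0.1362] rect [535.1 136.2 140.7   9.9] z95 0.1218 yaw 14.4
red side 230 mean [0.5478 0.1385] rect [560.5 143.6 188.5  13.6] z95 0.1219 yaw 14.0
[0.5422 0.23   0.    ]
green top 207 mean [0.5148 0.2219] rect [515.  222.3 140.2  10.7] z95 0.1219 yaw 14.5
green side 227 mean [0.5271 0.2241] rect [539.9 227.5 187.8  15.1] z95 0.1223 yaw 13.8
[0.52038968 0.31525438 0.        ]
black top 216 mean [0.4989 0.3045] rect [523.7 269.  185.2  96.8] z95 0.1224 yaw 12.9
black side 228 mean [0.5127 0.2969] rect [526.7 268.1 186.  100. ] z95 0.1215 yaw 4.3
```

View pics/e_side.png

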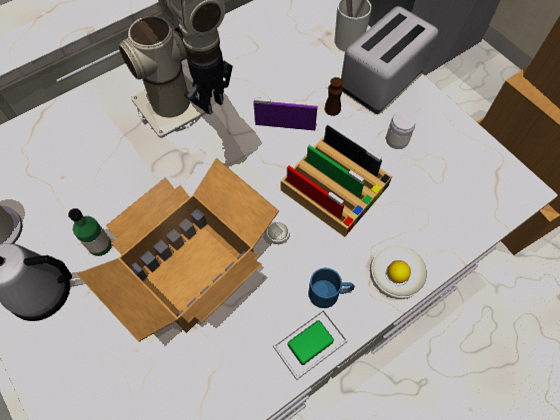

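View pics/e_top.png

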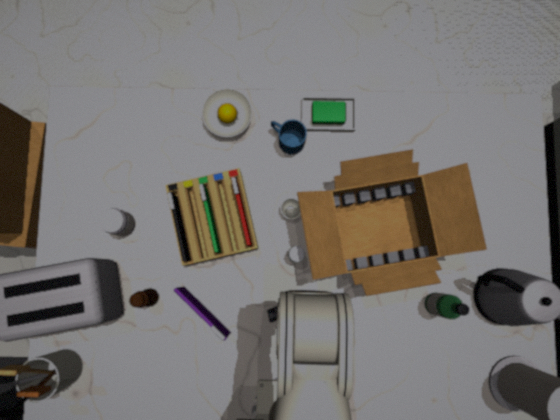

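All three views agree: the carton is empty with its flaps folded out. The three boards sit at seated height, tabs up at the tiled end, and the bystanders have not moved.

```bash
python3 -c "
from cell import *
print(job_done())"
```

```text
the job is handed in; nothing more can be done
None
```

The job is handed in: all four flaps are folded out to about 2.4 rad, and the three boards that were in the carton (red, green and black) are fully home in their own colour slots with tabs up at the tiled end; the clock stood at about 31 s.

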